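# Clamp a circuit board in its test fixture

## Task

Clamp the circuit board into the test fixture: with the outside of a finger, swing the blue clamp strap over the board's heat sink until it is against its stop, then push the red cam lever fully down with a fingertip so that it clamps the strap. Pick nothing up, keep the fingers off the board itself, leave everything else on the bench where it is, and finish with the hand clear.

Things in the scene. Friction and masses are not known exactly. Their poses are not given: they have to be found in the camera images.
- fixture: Fixed aluminium test fixture, base plate 190 (its x) x 270 (its y) x 18 mm; origin: centre of its underside on the bench; -x side faces the robot at yaw 0, yaw varies. In its frame: board nest in the middle; strap pivot at (0, 95) mm; cam post, a dark steel block 106 mm high, at x 21 to 45, y -120 to -80; jar at its (-x,-y) corner; memory module at its (+x,+y) corner.
- strap (a joint): Swing angle of the blue strap about its vertical pivot, rad: 0 = fully over the board, against its stop, pointing along the fixture's -y, free end under the cam; positive = open, swung towards the fixture's -x (1.5, its limit: nearly along -x). Starts at 0.9 to 1.4. Stays where left; about 1 N at its middle moves it. As the lever goes down the strap sinks about 3 mm.
- strap_mid (a point): Centre of the strap's bar, 95 mm from the pivot axis, above its sprung pad (18 mm across, foot 48.5 mm above the bench). Bar 22 mm wide, 12 thick, underside 58 and top 70 mm above the bench, reaching 200 mm from the pivot. Axes turn with the strap: -y from pivot to free end, x across. To close it, push its -x side face towards its +x.
- collar: Steel collar on the pivot post that carries the strap; origin on the strap's vertical pivot axis, 48 mm above the bench (the pivot's cap reaches 78 mm). Does not turn.
- cam_lever (a joint): Angle of the cam lever, rad: 0 = raised, handle 70 degrees above level, leaning out to the fixture's -y; grows as pushed out and down; 1.25 = end of travel, handle level, pointing along the fixture's -y. Starts at 0 to 0.2. Stays where left; about 2 N near its end moves it; the last part draws the strap down until its pad presses the heat sink (about 8 N).
- lever_axle (a point): The lever's level hinge axis (parallel to the fixture's x), 91 mm above the bench, above the closed strap's free end, at (0, -100) mm in the fixture's frame. The lever swings in the fixture's y-z plane through this point.
- lever_end (a point): Point on the centre line of the lever's flat red handle, 85 mm from the axle. The handle is 22 mm wide, 10 mm thick and lies 33 to 99 mm from the axle. Push on its upper face (the one towards the board when raised).
- board: Loose dark green circuit board 126 (x) x 116 (y) x 3 mm lying in the fixture's nest, origin at the centre of its underside 26 mm above the bench; components up to 12 mm tall, finned aluminium heat sink 52 x 52 mm in the middle with its top 47 mm above the bench. Not to be touched by the fingers.
- jar: Bystander: small amber jar, 30 mm across, 32 mm tall, on the fixture's plate; origin under its base.
- memory: Bystander: memory module 30 x 66 x 6 mm lying on the fixture's plate; origin under its centre.
- meter: Bystander: yellow multimeter 180 (x) x 90 x 48 mm lying on the bench at the robot's left; origin under its centre.
- spray: Bystander: upright spray can, 60 mm across, 190 mm tall, at the far left; origin under its base.
- screwdriver: Bystander: screwdriver lying at the right; origin on the bench.
- cooler: Bystander: round finned cooler 80 mm across, 30 mm tall, at the right; origin under its centre.
- tape: Bystander: roll of yellow tape 70 mm across, 19 mm tall, at the far right; origin under its centre.

How it is judged:
By the outcome, as a careful person would: the job done as asked, in the order asked, and still so for the second after the job is handed in, with the robot touching nothing.
It also fails if it takes over 48 s, if anything falls off the work surface, if the arm or the gripper's body presses on something with over 40 N, if the wrist force passes 120 N, or if a joint passes its speed limit or range.

## Robot

A 7-joint arm with a two-finger parallel gripper is mounted at the origin on the work surface. World frame = base frame: x ahead of the robot, y to its left, z up, the work surface at z = 0. Lengths are in m, angles in rad, forces in N, time in s.
With the tool pointing down it reaches from about 0.4 to 0.9 m from the base axis. Payload 5.5 kg.
Tool frame: the origin (TCP) lies on the front face of the gripper's body, between the roots of the fingers; the fingertips stand 73 mm ahead of it and the grasp point (between the pads) lies bot.hold_point_z ahead of it (bot.hold_point_z is the distance from the TCP to the grasp point, in m); z points along the fingers, y is the direction in which the jaws open and shut (so a half turn about z gives the same grasp; the last joint's range is limited). The gripper opens to 85 mm and grips with 20 to 120 N. Pads are 22 mm wide; open, the fingers measure 114 mm over their backs; the gripper's body (76 mm by 85 mm) begins 54 mm behind the grasp point. The pads swing forward as they close: fully open they stand 13 mm farther back than shut.
Start: joints at [-1.043, 0.501, -0.427, 1.55, 0.221, 1.138, -0.21], TCP at [0.17, 0.627, 0.304] pointing down, gripper open.
Joint ranges: [-2.88, 2.88], [-0.31, 2.03], [-1.54, 1.56], [0.2, 2.42], [-1.41, 4.55], [0.19, 2.02], [-2.57, 2.57]. Speed limits (rad/s): [2.57, 2.57, 3.14, 3.14, 3.14, 3.14, 3.14].

## Interface

Orientations are given as [roll, pitch, yaw] about the fixed x, y, z axes, in that order (R = Rz(yaw) Ry(pitch) Rx(roll)).
In Python, from bench import bot gives the robot as it stands. The module is installed in compiled form; this text tells all that it offers.
- The arm moves only by the tool step_arm, never from a script. Its arguments are lists of equal length, an entry for each row: "turn": the turn, a rotation vector about the tool's x, y, z in degrees, a list of three; "travel": the shift along the tool's x, y, z in m, a list of three; "grip": the opening in per cent of the stroke, from 0 (shut) to 100 (fully open). In form: {"turn": [[rx, ry, rz], ...], "travel": [[x, y, z], ...], "grip": [grip, ...]}. A call has 1 to 20 rows; each row shifts and turns the commanded pose from where the row before left it, along the tool's axes as they then stand; what a row does not reach is not made up. A row lasts 1/8 s, in which the tool goes at most 62.5 mm and 10.7 degrees, less where a joint would pass 70% of its speed; a pose out of reach is approached as far as the arm can. A call is refused whole if a number of a shift passes 0.0625 or a number of a turn 10.7, either way. A call with a gripper value outside its range is refused whole. The fingers move at their own pace and stop on an object; "grip_force" is the grip in N (left out, the last holds). Time passes only in rows, so rows that do not move let the fingers close. It gives the time, the measured TCP pose, the force and the opening at its end, in the units of the state.
- bot.read_state(): the state, without advancing time (a new reading comes with each control period).
- bot.camera(name): name is "scene" or "side" or "wrist"; returns a dict with "pixels" (400x640x3 uint8, blue, green, red), "range_z" (400x640 float32, m along the optical axis (not along the pixel's ray), 0 where there is no reading), "mtx" (3x3 intrinsics, pixels), "R" (3x3) and "t" (3): a world point X has camera coordinates R X + t; the wrist camera has in their place "tool_from_camera" (4x4, takes a point from camera to tool coordinates, whose origin is the TCP and whose axes are the flange's). Camera axes: x right, y down, z forward; pixel columns grow to the right and rows downward; lengths in m; the calibration is good to about 2 mm. A picture is of the moment at which its call begins: read the wrist's pose just before it.
- bot.close_job(): hands the job in, once; it reports no verdict.
The state is a dict: "clock": time; "qpos": joint angles; "dq": joint speeds; "joint_torque": joint torques, N m; "eef_pos": TCP position; "tcp_rot": TCP orientation; "wrist_force": force on the tool from outside, world axes, zero at the start; "ft_torque": the same for the moment, N m; "opening": opening from 0.0 (shut) to 1.0 (fully open).
Only numpy, scipy, OpenCV 4.12 (cv2) and the standard library are available. Lean on these libraries where they do the work, as an engineer would, in place of code of your own. Each camera call takes 0.05 s, during which the arm holds its last target.

## Working session

There is one attempt and no reset: what is moved stays moved. The work goes in short steps, Python scripts to look and compute and a tool call to move; the robot and the scene stay as the last step left them, time stands still between calls to the robot, and variables do not carry over. Pictures are saved under pics/ and viewed, and the job is handed in when it is done.

Besides the shell and the picture viewer there is one more tool, called after ">>>" as name(argument=value, ...) on one line, values as JSON. step_arm: Moves the arm, as the interface text tells. Its arguments: {"type":"object","properties":{"turn":{"type":"array","items":{"type":"array","items":{"type":"number"}}},"travel":{"type":"array","items":{"type":"array","items":{"type":"number"}}},"grip":{"type":"array","items":{"type":"number"}},"grip_force":{"type":"number"}},"required":["turn","travel","grip"]}

```bash
mkdir -p pics
cat > h.py <<'E'
import numpy as np, cv2
from bench import bot
def pts(c):
    z=c["range_z"]; K=c["mtx"]; v,u=np.mgrid[0:400,0:640]
    P=np.stack([(u-K[0,2])/K[0,0]*z,(v-K[1,2])/K[1,1]*z,z],-1)
    return (P-c["t"])@c["R"]   # R^T (p-t)
E
python3 - <<'E'
from h import *
s=bot.read_state(); print(s, bot.hold_point_z)
for n in("scene","side"):
    c=bot.camera(n); cv2.imwrite(f"pics/{n}0.png",c["pixels"]); np.savez(f"{n}0.npz",**{k:np.array(v) for k,v in c.items()})
    print(n,-c["R"].T@c["t"], c["R"][2])
E
```

```text
{'clock': 0.0, 'qpos': array([-1.04281612,  0.50185699, -0.42678699,  1.55147273,  0.22079941,
        1.1383263 , -0.2103069 ]), 'dq': array([-2.39676990e-04,  5.54759188e-05, -2.65274001e-04, -9.59457240e-04,
        4.58530490e-04, -7.72831661e-05,  1.28760949e-03]), 'joint_torque': array([-1.07412267e-03, -5.69516551e+01, -5.81693843e+00, -2.80944407e+01,
        1.05194692e-02,  1.20286099e-02,  5.90804120e-06]), 'eef_pos': array([0.17000403, 0.62678219, 0.30284366]), 'tcp_rot': array([-3.13958819e+00, -5.89797079e-05,  2.87686094e+00]), 'wrist_force': array([-0.59101939, -0.51435539,  0.87506671]), 'ft_torque': array([-0.02353555, -0.02010779, -0.00859777]), 'opening': 1.0023318349648531} 0.0539
scene [ 1.3451183  -0.79005294  1.14656035] [-0.52250539  0.52030944 -0.6754748 ]
side [0.28559356 1.09048143 0.92141035] [ 0.20644955 -0.77894556 -0.59213377]
```

View pics/scene0.png

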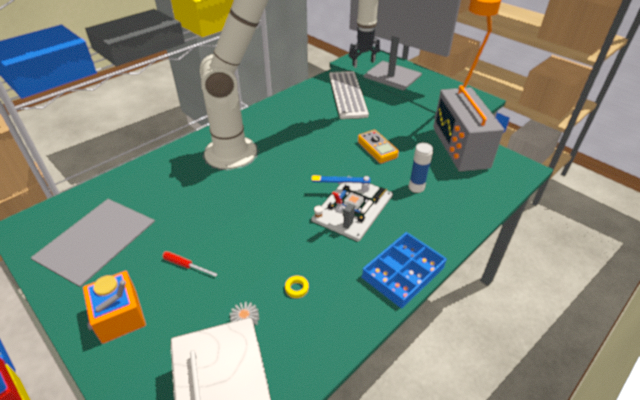

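View pics/side0.png

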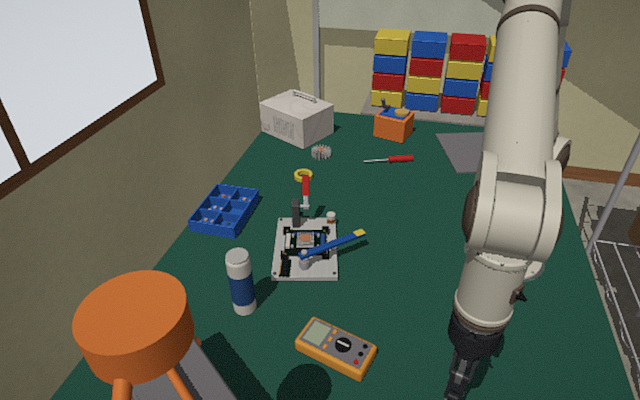

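The scene view shows the strap pivot near (367,182), its tip near (315,178), and the red lever near (338,198). In the side view the pivot is near (305,262), the tip near (360,234) and the lever near (306,187). I'll measure these next.

Run:
```python
from h import *
ims=[]
for n,(u0,v0,u1,v1) in (("scene",(290,150,410,250)),("side",(250,160,390,300))):
    c=dict(np.load(f"{n}0.npz")); P=pts(c)
    im=c["pixels"]; cr=cv2.resize(im[v0:v1,u0:u1],None,fx=5,fy=5,interpolation=cv2.INTER_CUBIC)
    cv2.imwrite(f"pics/{n}_crop.png",cr[:600,:800])
    hsv=cv2.cvtColor(im,cv2.COLOR_BGR2HSV)
    roi=np.zeros((400,640),bool); roi[v0:v1,u0:u1]=1; ok=roi&(c["range_z"]>0)
    H,S,V=hsv[...,0],hsv[...,1],hsv[...,2]
    white=ok&(S<60)&(V>130)&(abs(P[...,2]-.018)<.004)
    p=P[white][:,:2].astype(np.float32); r=cv2.minAreaRect(p); print(n,"plate",len(p),r)
    blue=ok&(H>100)&(H<125)&(S>120)&(abs(P[...,2]-.070)<.006)
    yel=ok&(H>18)&(H<34)&(S>120)&(abs(P[...,2]-.07)<.01)
    red=ok&((H<8)|(H>172))&(S>130)&(P[...,2]>.08)
    for nm,m in(("blue",blue),("yel",yel),("red",red)):
        q=P[m]
        if len(q)<4: print(nm,len(q));continue
        mu=q.mean(0); _,s,vt=np.linalg.svd(q-mu); t=(q-mu)@vt[0]
        print(nm,len(q),mu.round(4),vt[0].round(3),(mu+t.min()*vt[0]).round(4),(mu+t.max()*vt[0]).round(4))
```

```text
scene plate 916 ((0.5871554613113403, 0.16586244106292725), (0.21041178703308105, 0.37615078687667847), 7.417814254760742)
blue 199 [0.5066 0.1565 0.0714] [0.741 0.671 0.009] [0.4439 0.0997 0.0707] [0.5781 0.2212 0.0723]
yel 33 [0.4295 0.0901 0.0729] [0.855 0.515 0.071] [0.4172 0.0827 0.0719] [0.442  0.0977 0.0739]
red 48 [ 0.6253 -0.0043  0.1636] [ 0.026 -0.355  0.934] [0.6244 0.0084 0.1302] [ 0.626  -0.0133  0.1871]
side plate 1364 ((0.5834174156188965, -0.07809120416641235), (0.712563157081604, 0.2490772306919098), 88.29625701904297)
blue 356 [0.5118 0.1724 0.0675] [0.624 0.782 0.006] [0.4338 0.0747 0.0667] [0.6778 0.3805 0.0692]
yel 44 [0.4312 0.0868 0.0681] [0.676 0.735 0.051] [0.4213 0.076  0.0673] [0.4405 0.0969 0.0688]
red 120 [0.62   0.0029 0.1537] [-0.107  0.412 -0.905] [ 0.6232 -0.0096  0.1811] [0.6165 0.0164 0.124 ]
```

```bash
ls pics
```

```text
scene0.png
scene_crop.png
side0.png
side_crop.png
```

View pics/scene_crop.png

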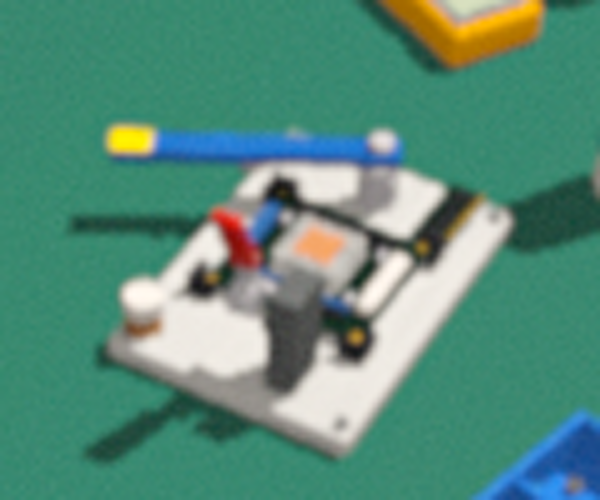

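View pics/side_crop.png

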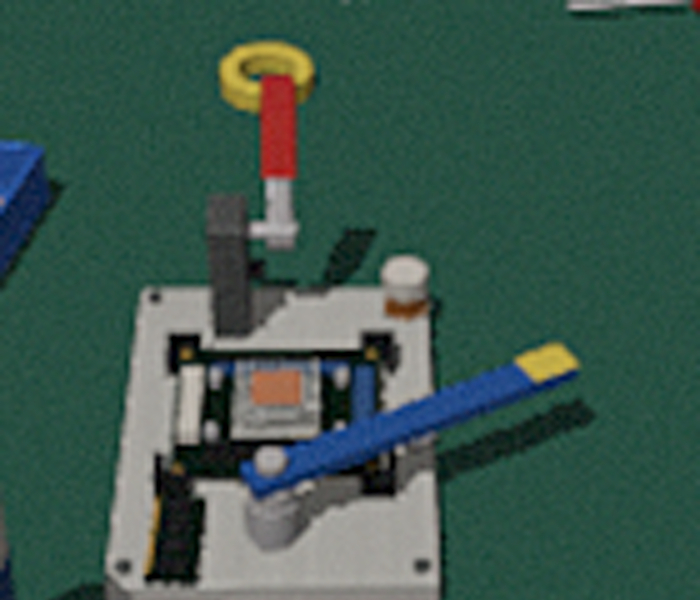

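Run:
```python
from h import *
for n,(u0,v0,u1,v1) in (("scene",(290,150,410,250)),("side",(250,160,390,300))):
    c=dict(np.load(f"{n}0.npz")); P=pts(c); K=c["mtx"]
    im=c["pixels"]; hsv=cv2.cvtColor(im,cv2.COLOR_BGR2HSV)
    H,S,V=hsv[...,0],hsv[...,1],hsv[...,2]
    roi=np.zeros((400,640),bool); roi[v0:v1,u0:u1]=1
    m=(roi&(S<70)&(V>110)&(abs(P[...,2]-.018)<.009)).astype(np.uint8)
    nn,l,st,ce=cv2.connectedComponentsWithStats(m,connectivity=8)
    i=1+st[1:,4].argmax(); q=P[l==i][:,:2].astype(np.float32); print(n,st[i],cv2.minAreaRect(q))
    cs,_=cv2.findContours((l==i).astype(np.uint8),0,2); r=cv2.convexHull(max(cs,key=len))[:,0]
    # ray cast hull to z=.018
    d=np.c_[(r[:,0]-K[0,2])/K[0,0],(r[:,1]-K[1,2])/K[1,1],np.ones(len(r))]@c["R"]; o=-c["R"].T@c["t"]
    X=o+d*((.018-o[2])/d[:,2])[:,None]; rr=cv2.minAreaRect(X[:,:2].astype(np.float32)); print(rr,cv2.boxPoints(rr).round(3).tolist())
    # pivot cap
    for z in (.078,):
        k=roi&(abs(P[...,2]-z)<.004)&(S<60); q=P[k]; print("cap",len(q),q.mean(0).round(4),q.min(0).round(3),q.max(0).round(3))
    k=roi&(abs(P[...,2]-.106)<.004)&(S<90); q=P[k]; print("post top",len(q),q.mean(0).round(4),q.min(0).round(3),q.max(0).round(3))
```

```text
scene [ 312  190   80   51 1167] ((0.5865342617034912, 0.12095095217227936), (0.1997135877609253, 0.27515366673469543), 14.359978675842285)
((0.5899522304534912, 0.12174470722675323), (0.19696778059005737, 0.2824738621711731), 14.171027183532715) [[0.46000000834465027, 0.23499999940395355], [0.5289999842643738, -0.039000000804662704], [0.7200000286102295, 0.008999999612569809], [0.6510000228881836, 0.28299999237060547]]
cap 39 [0.6199 0.0869 0.0786] [0.56  0.008 0.074] [0.662 0.225 0.082]
post top 68 [0.6414 0.0316 0.1064] [0.609 0.009 0.102] [0.661 0.056 0.11 ]
side [ 272  218   66   62 1771] ((0.5890049338340759, 0.12475451827049255), (0.18869706988334656, 0.2742387354373932), 14.465200424194336)
((0.5868332386016846, 0.13122470676898956), (0.1878732144832611, 0.2754731774330139), 14.272034645080566) [[0.4620000123977661, 0.24199999868869781], [0.5299999713897705, -0.02500000037252903], [0.7120000123977661, 0.020999999716877937], [0.6439999938011169, 0.2879999876022339]]
cap 41 [0.6022 0.1262 0.0774] [0.557 0.026 0.075] [0.65  0.226 0.082]
post top 56 [0.6376 0.0337 0.1049] [0.607 0.017 0.102] [0.66  0.059 0.11 ]
```

Fixture centre is about (0.588, 0.123) with yaw 14.3°, which both views agree on. The strap is at about 1.06 rad and the lever is near 0. I'll close the fingers and travel to the robot side of the strap, staying high.

>>> step_arm(turn=[[0,0,0],[0,0,0],[0,0,0],[0,0,0],[0,0,0],[0,0,0],[0,0,0],[0,0,0],[0,0,0],[0,0,0],[0,0,0]], travel=[[-0.036,-0.032,0],[-0.036,-0.032,0],[-0.036,-0.032,0],[-0.036,-0.032,0],[-0.036,-0.032,0],[-0.036,-0.032,0],[-0.036,-0.032,0],[-0.036,-0.032,0],[-0.036,-0.032,0],[-0.036,-0.032,0],[-0.036,-0.029,0]], grip=[0,0,0,0,0,0,0,0,0,0,0])

```text
clock: 1.48
eef_pos: [0.4614, 0.1852, 0.3037]
tcp_rot: [-3.141, -0.0, 2.877]
wrist_force: [-0.3, 0.7, 0.4]
opening: 0.002
```

>>> step_arm(turn=[[0,0,10.1],[0,0,10.1],[0,0,10.1],[0,0,10.1],[0,0,10.1],[0,0,10.1],[0,0,10.1],[0,0,10.1],[0,0,10.1],[0,0,10.1],[0,0,10.1],[0,0,10.4]], travel=[[0,0,0],[0,0,0],[0,0,0],[0,0,0],[0,0,0],[0,0,0],[0,0,0],[0,0,0],[0,0,0],[0,0,0],[0,0,0],[0,0,0]], grip=[0,0,0,0,0,0,0,0,0,0,0,0])

```text
clock: 2.98
eef_pos: [0.4606, 0.1868, 0.3035]
tcp_rot: [-3.141, 0.001, 0.75]
wrist_force: [0.4, 0.5, -0.2]
opening: 0.001
```

Run:
```python
from h import *
s=bot.read_state(); print(s["eef_pos"],s["tcp_rot"],s["qpos"].round(2),s["clock"])
for n in("scene","side","wrist"):
    c=bot.camera(n); np.savez(f"{n}1.npz",**{k:np.array(v) for k,v in c.items()}); cv2.imwrite(f"pics/{n}1.png",c["pixels"])
    if n!="wrist":
        P=pts(c); e=s["eef_pos"]
        m=(c["range_z"]>0)&(np.hypot(P[...,0]-e[0],P[...,1]-e[1])<.03)&(P[...,2]>.1)&(P[...,2]<.3)
        q=P[m]; print(n,len(q),np.percentile(q[:,2],[0,1,3,10,50]).round(4)); low=q[q[:,2]<.27]; print(low.min(0).round(3),low.max(0).round(3))
    else: print(c["tool_from_camera"])
```

```text
[0.46063654 0.18680352 0.30351274] [-3.14128915e+00  8.45606652e-04  7.50465550e-01] [-0.48  0.2   0.04  1.94 -0.01  1.01 -1.25] 2.975
scene 56 [0.233  0.2333 0.2343 0.2386 0.2535]
[0.457 0.174 0.233] [0.478 0.196 0.268]
side 210 [0.2288 0.2301 0.2344 0.2399 0.2718]
[0.446 0.18  0.229] [0.476 0.205 0.269]
[[-5.94482212e-04 -9.58782906e-01 -2.84139024e-01  7.18747276e-02]
 [ 9.99999812e-01 -6.12905739e-04 -2.40676367e-05  1.19858528e-03]
 [-1.51074800e-04 -2.84138985e-01  9.58783090e-01 -6.97289212e-02]
 [ 0.00000000e+00  0.00000000e+00  0.00000000e+00  1.00000000e+00]]
```

View pics/wrist1.png

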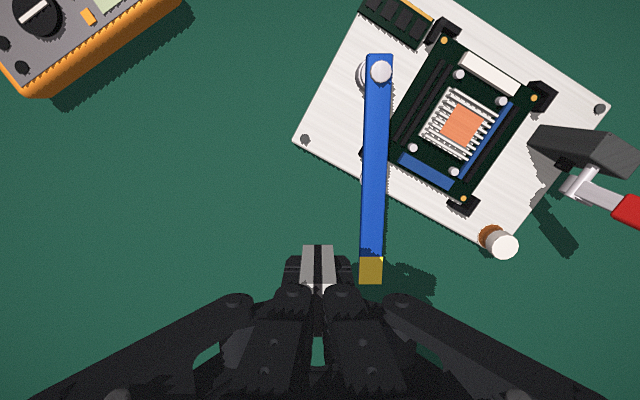

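View pics/side1.png

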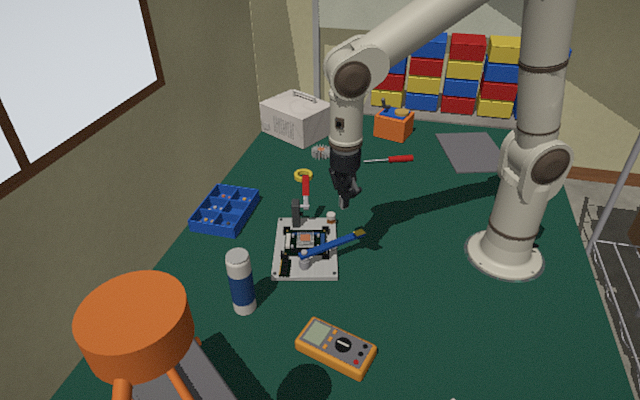

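The wrist view shows the strap from its cap (380,70) to its yellow tip (371,270), with the shut fingers at (317,265), left of it on the -x side. The shut tips measure z 0.230, which confirms 73 mm. I'll refine positions from this closer view.

```bash
cat >> h.py <<'E'
from scipy.spatial.transform import Rotation as Ro
def wpts(c,pos,rpy):
    z=c["range_z"]; K=c["mtx"]; v,u=np.mgrid[0:400,0:640]
    P=np.stack([(u-K[0,2])/K[0,0]*z,(v-K[1,2])/K[1,1]*z,z],-1)
    T=c["tool_from_camera"]; return (P@T[:3,:3].T+T[:3,3])@Ro.from_euler("xyz",rpy).as_matrix().T+pos
E
python3 - <<'E'
from h import *
c=dict(np.load("wrist1.npz")); P=wpts(c,np.array([.46064,.18680,.30351]),[-3.14129,.00085,.75047])
hsv=cv2.cvtColor(c["pixels"],cv2.COLOR_BGR2HSV); H,S,V=[hsv[...,i] for i in range(3)]
ok=c["range_z"]>0
up=np.zeros_like(ok); up[:242]=1; up[:,345:]|=(np.arange(400)<285)[:,None]
m=(ok&up&(S<60)&(V>140)&(abs(P[...,2]-.018)<.006)).astype(np.uint8)
q=P[m>0]; print("plate z",np.median(q[:,2])); r=cv2.minAreaRect(q[:,:2].astype(np.float32)); print(r)
n,l,st,_=cv2.connectedComponentsWithStats(m); i=1+st[1:,4].argmax(); print(cv2.minAreaRect(P[l==i][:,:2].astype(np.float32)))
for nm,k in(("blue",(H>100)&(H<125)&(S>100)&(abs(P[...,2]-.07)<.005)),("yel",(H>18)&(H<34)&(S>100)&(abs(P[...,2]-.07)<.006)),("cap",(S<60)&(abs(P[...,2]-.078)<.003)&(np.mgrid[0:400,0:640][0]<100)),("post",(S<80)&(abs(P[...,2]-.106)<.004)&(np.mgrid[0:400,0:640][1]>500)),("red",((H<8)|(H>172))&(S>130)&(P[...,2]>.1)&(np.mgrid[0:400,0:640][1]>560))):
    k=k&ok&up; q=P[k]; print(nm,len(q),q.mean(0).round(4),cv2.minAreaRect(q[:,:2].astype(np.float32)))
E
```

```text
plate z 0.017710502534642347
((0.5891719460487366, 0.12042354792356491), (0.1896873414516449, 0.2687925100326538), 14.153010368347168)
((0.5935933589935303, 0.10289201140403748), (0.18967756628990173, 0.23263680934906006), 14.149636268615723)
blue 4520 [0.5098 0.1603 0.0693] ((0.5092319846153259, 0.15907013416290283), (0.1832996904850006, 0.022194629535079002), 43.1435546875)
yel 631 [0.432  0.0856 0.0699] ((0.5201970338821411, 0.05302433297038078), (0.0356542207300663, 0.22232282161712646), 69.93489837646484)
cap 369 [0.5655 0.2122 0.0773] ((0.5655646920204163, 0.21208316087722778), (0.016224347054958344, 0.01665949448943138), 87.2453384399414)
post 1748 [0.6398 0.0315 0.1055] ((0.6310558915138245, 0.028735436499118805), (0.05169128626585007, 0.041229769587516785), 11.688530921936035)
red 704 [0.6142 0.0096 0.1314] ((0.6150608658790588, 0.010188879445195198), (0.022968312725424767, 0.01071495097130537), 29.380910873413086)
```

>>> step_arm(turn=[[0,0,0],[0,0,0],[0,0,0],[0,0,0],[0,0,0],[0,0,0],[0,0,0],[0,0,0]], travel=[[0,0,0.04],[0,0,0.04],[0,0,0.04],[0,0,0.03],[0,0,0.0195],[0,0.01,0],[0,0.01,0],[0,0.004,0]], grip=[0,0,0,0,0,0,0,0])

```text
clock: 4.12
eef_pos: [0.4791, 0.1686, 0.1355]
tcp_rot: [3.14, -0.002, 0.755]
wrist_force: [-0.6, 0.4, -0.4]
opening: 0.001
```

>>> step_arm(turn=[[0,0,-3],[0,0,-3],[0,0,-3],[0,0,-3],[0,0,-3],[0,0,-3],[0,0,-3],[0,0,-3],[0,0,-3],[0,0,-3]], travel=[[-0.0012,0.005,0],[-0.0012,0.005,0],[-0.0012,0.005,0],[-0.0012,0.005,0],[-0.0012,0.005,0],[-0.0012,0.005,0],[-0.0012,0.005,0],[-0.0012,0.005,0],[-0.0012,0.005,0],[-0.0012,0.005,0]], grip=[0,0,0,0,0,0,0,0,0,0])

```text
clock: 5.38
eef_pos: [0.5125, 0.1319, 0.1352]
tcp_rot: [3.141, 0.0, 1.282]
wrist_force: [-1.4, -0.4, -0.2]
opening: 0.004
```

```bash
cat > rel.py <<'E'
from h import *
s=bot.read_state(); e=s["eef_pos"]; r=s["tcp_rot"]; R=Ro.from_euler("xyz",r).as_matrix()
F=np.array([[.9697,.2445],[-.2445,.9697]])
print("fixture xy",(F@(e[:2]-[.5892,.1204])).round(4),"z",e[2].round(4),"tip",(e+R[:,2]*.073).round(4),"yaw",r[2])
print("pivot in tool",(R.T@(np.array([.566,.2125,.07])-e)).round(4),"F",s["wrist_force"],s["clock"],"q",s["qpos"].round(2))
E
python3 rel.py; python3 -c "
from h import *
c=bot.camera('side');cv2.imwrite('pics/side2.png',cv2.resize(c['pixels'][160:300,230:410],None,fx=4,fy=4))"
```

```text
fixture xy [-0.0715  0.0299] z 0.1352 tip [0.5125 0.1319 0.0622] yaw 1.2815657705940002
pivot in tool [0.0925 0.0283 0.0652] F [-1.42043001 -0.44705707 -0.16926533] 5.375 q [-0.23  0.49 -0.09  1.98  0.07  0.67 -0.65]
```

View pics/side2.png

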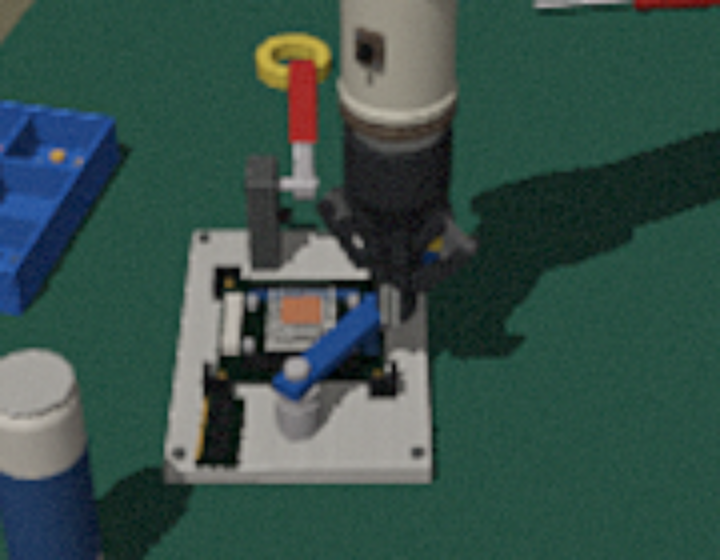

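The strap is following the finger at about 1.5 N. I'll continue the arc.

>>> step_arm(turn=[[0,0,-3],[0,0,-3],[0,0,-3],[0,0,-3],[0,0,-3],[0,0,-3],[0,0,-3],[0,0,-3],[0,0,-3]], travel=[[-0.0013,0.005,0],[-0.0013,0.005,0],[-0.0013,0.005,0],[-0.0013,0.005,0],[-0.0013,0.005,0],[-0.0013,0.005,0],[-0.0013,0.005,0],[-0.0013,0.005,0],[-0.0013,0.005,0]], grip=[0,0,0,0,0,0,0,0,0])

```text
clock: 6.55
eef_pos: [0.5562, 0.117, 0.1352]
tcp_rot: [3.141, 0.0, 1.752]
wrist_force: [-1.0, -0.1, 0.7]
opening: 0.0
```

```bash
python3 rel.py
```

```text
fixture xy [-0.0329  0.0048] z 0.1352 tip [0.5562 0.117  0.0622] yaw 1.7519726798023048
pivot in tool [0.0922 0.0268 0.0652] F [-0.95077256 -0.11952871  0.66374356] 6.55 q [-0.1   0.55 -0.2   1.88  0.16  0.72 -0.21]
```

>>> step_arm(turn=[[0,0,-3],[0,0,-0.8],[0,0,0]], travel=[[-0.0013,0.005,0],[-0.0003,0.0014,0],[0,0,0]], grip=[0,0,0])

```text
clock: 6.92
eef_pos: [0.5628, 0.1166, 0.1349]
tcp_rot: [3.141, 0.0, 1.816]
wrist_force: [0.8, -1.4, 1.9]
opening: -0.004
```

>>> step_arm(turn=[[0,0,0],[0,0,0]], travel=[[0,0.001,0],[0,0,0]], grip=[0,0])

```text
clock: 7.18
eef_pos: [0.5633, 0.1167, 0.1347]
tcp_rot: [-3.141, 0.001, 1.817]
wrist_force: [-2.4, -2.0, 5.6]
opening: -0.001
```

>>> step_arm(turn=[[0,0,0],[0,0,0]], travel=[[0,0.001,0],[0,0,0]], grip=[0,0])

```text
clock: 7.42
eef_pos: [0.5642, 0.1167, 0.1347]
tcp_rot: [-3.141, 0.001, 1.817]
wrist_force: [-2.5, -3.4, 6.4]
opening: 0.0
```

```bash
python3 rel.py
```

```text
fixture xy [-0.0251  0.0026] z 0.1347 tip [0.5642 0.1167 0.0617] yaw 1.816761865625454
pivot in tool [0.0925 0.0251 0.0646] F [-2.47262923 -3.40486886  6.43832503] 7.425 q [-0.09  0.57 -0.21  1.86  0.17  0.73 -0.15]
```

The upward force has reached 6 N, which I didn't expect, so I'll look.

Run:
```python
from h import *
a=bot.camera('side')['pixels'][160:300,230:410]; cv2.imwrite('pics/side3.png',cv2.resize(a,None,fx=4,fy=4,interpolation=2))
b=bot.camera('scene')['pixels'][140:250,270:410]; cv2.imwrite('pics/scene3.png',cv2.resize(b,None,fx=5,fy=5,interpolation=2))
s=bot.read_state(); print(s["wrist_force"],s["ft_torque"])
cv2.imwrite('pics/wrist3.png',bot.camera('wrist')['pixels'])
```

```text
[-1.99222465 -3.36601089  6.31475676] [-0.6721748   0.44584848  0.00836925]
```

View pics/side3.png

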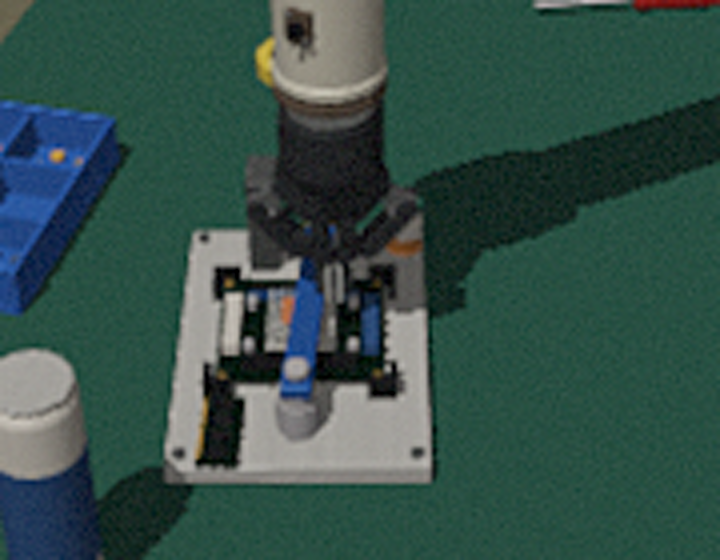

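View pics/scene3.png

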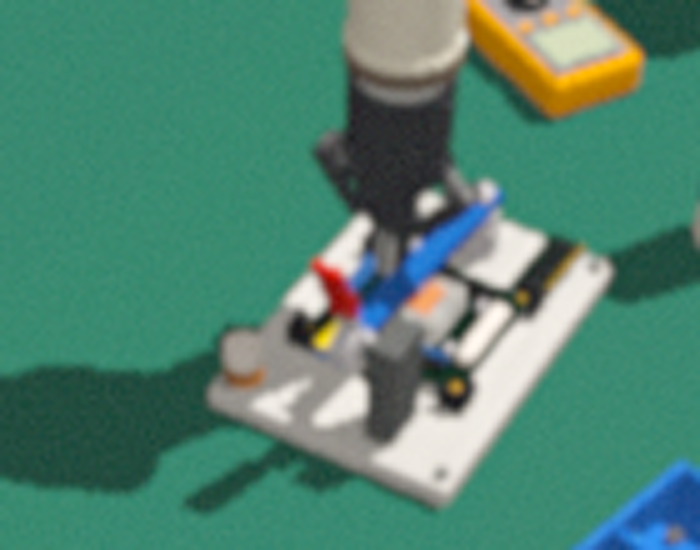

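View pics/wrist3.png

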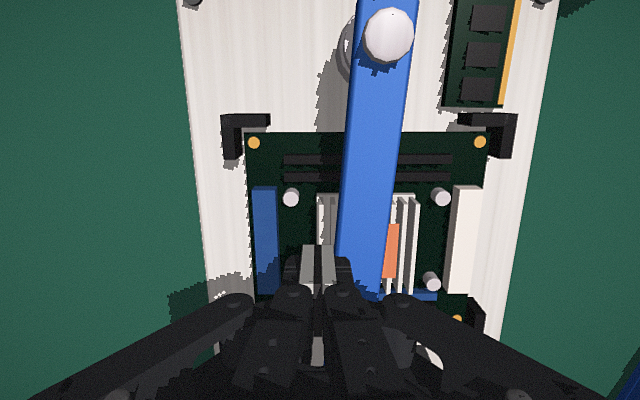

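```bash
cat > strap.py <<'E'
from h import *
s=bot.read_state(); c=bot.camera("wrist"); P=wpts(c,s["eef_pos"],s["tcp_rot"])
hsv=cv2.cvtColor(c["pixels"],cv2.COLOR_BGR2HSV); H,S,V=[hsv[...,i] for i in range(3)]
v=np.mgrid[0:400,0:640][0]
k=(c["range_z"]>0)&(H>100)&(H<125)&(S>100)&(abs(P[...,2]-.07)<.006)&(np.hypot(P[...,0]-.566,P[...,1]-.2125)>.03)
q=P[k][:,:2]; f=np.array([[.9697,.2445],[-.2445,.9697]]); q=(q-[.5892,.1204])@f.T
# row-wise edges -> centre line fit
b=np.round(q[:,1]/.004).astype(int); L=[]
for i in np.unique(b):
    x=q[b==i,0]
    if len(x)>15: L.append((i*.004,x.min(),x.max()))
L=np.array(L); print((L*1e3).round(1).tolist()[::3])
w=L[:,2]-L[:,1]; g=L[abs(w-.022)<.003]; print(len(g))
if len(g)>3:
    p=np.polyfit(g[:,0],g[:,1:].mean(1),1); print("theta",p[0],"x at y=95:",np.polyval(p,.095), "z",np.median(P[k][:,2]))
pr=np.polyfit(L[:,0],L[:,2],1); print("right-edge theta",pr)
E
python3 strap.py
```

```text
[[-12.0, -5.3, 3.2], [0.0, -9.7, 3.4], [12.0, -23.8, 4.5], [24.0, -16.4, 5.7], [36.0, -15.7, 6.7], [48.0, -14.7, 7.5], [60.0, -13.8, 8.4]]
13
theta 0.07493531543930033 x at y=95: -0.00012591148436455566 z 0.06948005154506233
right-edge theta [0.02096721 0.00446387]
```

The strap is at 0.075 rad: the finger's tip is narrower than its back, and the back is riding on the strap's top. I'll raise slightly and see.

>>> step_arm(turn=[[0,0,0],[0,0,0],[0,0,0]], travel=[[0,-0.001,0],[0,0,-0.002],[0,0,0]], grip=[0,0,0])

```text
clock: 8.0
eef_pos: [0.5632, 0.1179, 0.1363]
tcp_rot: [3.141, -0.001, 1.818]
wrist_force: [-0.5, -0.6, -0.4]
opening: -0.003
```

```bash
python3 rel.py; python3 strap.py
```

```text
fixture xy [-0.0258  0.0039] z 0.1363 tip [0.5632 0.1179 0.0633] yaw 1.8179881197827585
pivot in tool [0.091  0.0259 0.0664] F [-0.50473485 -0.58934184 -0.40064942] 8.0 q [-0.09  0.56 -0.21  1.87  0.17  0.73 -0.15]
[[-12.0, -5.7, 3.0], [0.0, -10.1, 3.4], [12.0, -17.3, 4.2], [24.0, -16.5, 5.3], [36.0, -15.6, 6.4], [48.0, -14.7, 7.4], [60.0, -14.0, 8.3]]
14
theta 0.07394332454654898 x at y=95: -0.0002657931970440298 z 0.06948075980028999
right-edge theta [0.01973902 0.0044068 ]
```

>>> step_arm(turn=[[0,0,0],[0,0,0],[0,0,0],[0,0,0]], travel=[[0,0.0015,-0.001],[0,0.0015,0],[0,0.0015,0],[0,0,0]], grip=[0,0,0,0])

```text
clock: 8.55
eef_pos: [0.5678, 0.1182, 0.1373]
tcp_rot: [-3.141, -0.0, 1.817]
wrist_force: [-0.3, -0.0, -0.1]
opening: 0.0
```

```bash
python3 rel.py; python3 strap.py
```

```text
fixture xy [-0.0213  0.0031] z 0.1373 tip [0.5678 0.1182 0.0643] yaw 1.8173628987513841
pivot in tool [0.0919 0.0213 0.0673] F [-0.28745906 -0.00517145 -0.07695309] 8.55 q [-0.09  0.57 -0.21  1.85  0.17  0.74 -0.15]
[[-16.0, 0.5, 6.9], [-4.0, -5.0, 6.6], [8.0, -28.7, 7.3], [20.0, -13.9, 7.5], [32.0, -13.5, 8.3], [44.0, -13.0, 9.1], [56.0, -12.7, 9.5], [68.0, -12.2, 8.9]]
15
theta 0.035425479864471345 x at y=95: -0.0003911342972339254 z 0.06949094085660212
right-edge theta [0.03669965 0.00704134]
```

>>> step_arm(turn=[[0,0,0],[0,0,0],[0,0,0]], travel=[[0,0.0015,0],[0,0.0015,0],[0,0,0]], grip=[0,0,0])

```text
clock: 8.98
eef_pos: [0.5708, 0.119, 0.1374]
tcp_rot: [3.141, -0.0, 1.817]
wrist_force: [0.6, -1.0, -0.5]
opening: -0.003
```

>>> step_arm(turn=[[0,0,0],[0,0,0]], travel=[[0,0.001,0],[0,0,0]], grip=[0,0])

```text
clock: 9.22
eef_pos: [0.5716, 0.1192, 0.1374]
tcp_rot: [-3.141, 0.0, 1.817]
wrist_force: [-0.5, -0.6, 0.9]
opening: -0.003
```

```bash
python3 rel.py; python3 strap.py
```

```text
fixture xy [-0.0174  0.0031] z 0.1374 tip [0.5715 0.1191 0.0644] yaw 1.8173536285460088
pivot in tool [0.0919 0.0174 0.0674] F [-0.52875566 -0.59319122  0.88206323] 9.225 q [-0.09  0.57 -0.21  1.84  0.17  0.74 -0.15]
[[-16.0, 4.9, 11.1], [-4.0, -1.2, 10.5], [8.0, -9.9, 10.8], [20.0, -10.9, 10.8], [32.0, -11.0, 10.8], [44.0, -11.1, 10.9], [56.0, -11.1, 11.1], [68.0, -11.0, 10.0]]
16
theta -0.007480796130413631 x at y=95: -0.000531778752523882 z 0.06949136650856985
right-edge theta [-0.00284952  0.01082047]
```

Strap angle is about 0. I'll push lightly to confirm it's against the stop.

>>> step_arm(turn=[[0,0,0],[0,0,0]], travel=[[0,0.001,0],[0,0,0]], grip=[0,0])

```text
clock: 9.52
eef_pos: [0.5722, 0.1192, 0.1372]
tcp_rot: [-3.14, 0.0, 1.817]
wrist_force: [-2.6, -1.5, 0.3]
opening: -0.002
```

>>> step_arm(turn=[[0,0,0],[0,0,0]], travel=[[0,0.001,0],[0,0,0]], grip=[0,0])

```text
clock: 9.78
eef_pos: [0.5729, 0.1194, 0.1371]
tcp_rot: [-3.14, 0.0, 1.817]
wrist_force: [-4.6, -1.9, 1.2]
opening: -0.003
```

```bash
python3 rel.py; python3 strap.py
```

```text
fixture xy [-0.0161  0.003 ] z 0.1371 tip [0.5727 0.1193 0.0641] yaw 1.8173181109947585
pivot in tool [0.092  0.0162 0.067 ] F [-4.59948798 -1.94759112  1.19163536] 9.775 q [-0.09  0.57 -0.21  1.84  0.17  0.75 -0.15]
[[-16.0, 5.5, 11.2], [-4.0, 0.0, 11.3], [8.0, -8.7, 11.0], [20.0, -10.6, 11.4], [32.0, -10.7, 11.3], [44.0, -10.8, 11.1], [56.0, -10.9, 10.8], [68.0, -11.0, 10.7]]
16
theta -0.01300150024937051 x at y=95: -0.000507744658533871 z 0.06948287967993054
right-edge theta [-0.00773872  0.01139626]
```

The strap is against its stop: force rose to 5 N with no motion. Now I'll back off sideways, go up, and move over to the lever's board side.

>>> step_arm(turn=[[0,0,0],[0,0,0],[0,0,0],[0,0,0],[0,0,0],[0,0,0],[0,0,0],[0,0,0]], travel=[[0,-0.015,0],[0,-0.02,0],[0,0,-0.05],[0,0,-0.05],[0,0,-0.02],[0,0.026,0],[0,0.025,0],[0,0,0]], grip=[0,0,0,0,0,0,0,0])

```text
clock: 10.82
eef_pos: [0.5913, 0.1248, 0.2581]
tcp_rot: [3.137, -0.001, 1.818]
wrist_force: [0.3, -0.5, -0.1]
opening: -0.0
```

```bash
python3 rel.py; python3 strap.py
python3 - <<'E'
from h import *
F=np.array([[.9697,.2445],[-.2445,.9697]])
for n in ("side","scene"):
    c=bot.camera(n); P=pts(c); cv2.imwrite(f'pics/{n}4.png',cv2.resize(c['pixels'][140:300,240:400],None,fx=3.7,fy=3.7,interpolation=2))
    hsv=cv2.cvtColor(c["pixels"],cv2.COLOR_BGR2HSV); H,S,V=[hsv[...,i] for i in range(3)]
    q=P[((H<8)|(H>172))&(S>130)&(c["range_z"]>0)]; f=np.c_[(q[:,:2]-[.5892,.1204])@F.T,q[:,2]]
    f=f[(abs(f[:,0])<.03)&(f[:,1]<-.08)&(f[:,1]>-.22)&(f[:,2]>.085)]
    if len(f)>10: 
        mu=f.mean(0); d=np.linalg.svd(f-mu)[2][0]; d*=np.sign(d[2]); print(n,len(f),mu.round(4),d.round(3),"elev",np.degrees(np.arctan2(d[2],-d[1])),f.min(0).round(3),f.max(0).round(3), "elev from axle",np.degrees(np.arctan2(mu[2]-.091,-.1-mu[1])))
E
```

```text
fixture xy [0.0031 0.0038] z 0.2581 tip [0.5916 0.125  0.1851] yaw 1.8178130242989896
pivot in tool [ 0.091  -0.0039  0.1882] F [ 0.33334022 -0.4702737  -0.10654166] 10.825 q [-0.06  0.44 -0.24  1.72  0.12  0.99 -0.11]
[[-40.0, -11.2, 10.5], [-28.0, -10.9, 10.4], [-16.0, -10.7, 10.3], [-4.0, -10.5, 9.4], [8.0, -11.2, 9.4], [20.0, -11.0, 9.3], [32.0, -10.8, 10.0], [44.0, -10.5, 10.0], [56.0, -11.1, 10.6]]
27
theta -0.00014168243319080635 x at y=95: -0.00047556254911421337 z 0.06950084534369627
right-edge theta [-0.00159801  0.00994866]
scene 44 [ 0.0052 -0.1287  0.1603] [-0.041 -0.395  0.918] elev 66.72011024389778 [-0.007 -0.141  0.123] [ 0.012 -0.109  0.187] elev from axle 67.52456467846835
```

View pics/side4.png

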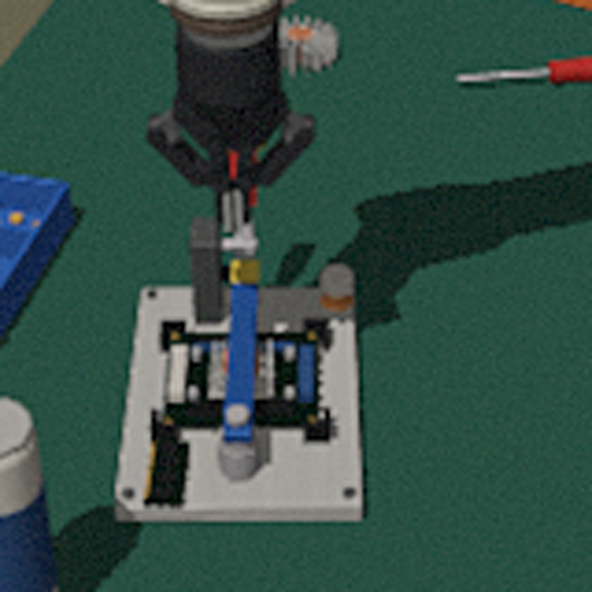

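View pics/scene4.png

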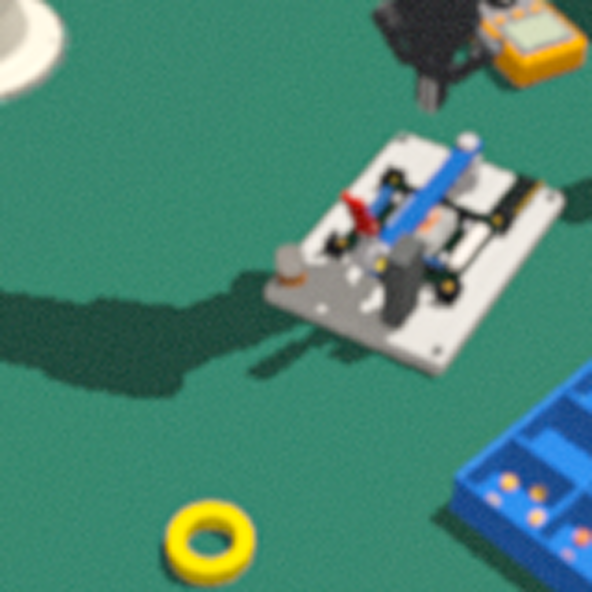

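The strap is closed, with its yellow end under the cam. The lever's elevation is about 67°, so it's still raised. I'll move to the lever's board side.

>>> step_arm(turn=[[0,0,0],[0,0,0],[0,0,0],[0,0,0],[0,0,0]], travel=[[-0.045,-0.003,0],[-0.045,0,0],[0,0,0.014],[-0.018,0,0],[0,0,0]], grip=[0,0,0,0,0])

```text
clock: 11.6
eef_pos: [0.6126, 0.0168, 0.2435]
tcp_rot: [-3.141, 0.001, 1.816]
wrist_force: [0.0, -0.6, 1.0]
opening: 0.001
```

```bash
python3 rel.py
python3 - <<'E'
from h import *
for n,(v,u) in (("side",(120,250)),("scene",(140,270))):
    c=bot.camera(n); cv2.imwrite(f'pics/{n}5.png',cv2.resize(c['pixels'][v:v+120,u:u+120],None,fx=5,fy=5,interpolation=2))
E
```

```text
fixture xy [-0.0027 -0.1062] z 0.2435 tip [0.6126 0.0167 0.1705] yaw 1.8159854536922055
pivot in tool [0.2013 0.0024 0.1733] F [ 0.00166408 -0.5587634   1.01372663] 11.6 q [ 0.09  0.47 -0.21  1.71  0.12  0.97  0.08]
```

View pics/side5.png

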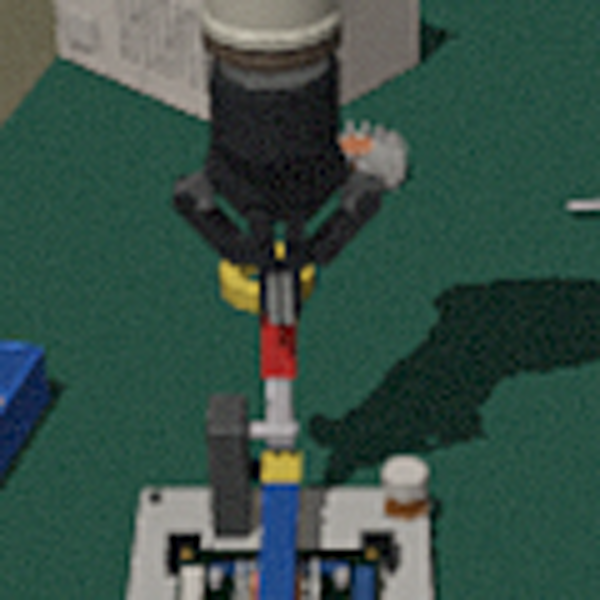

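View pics/scene5.png

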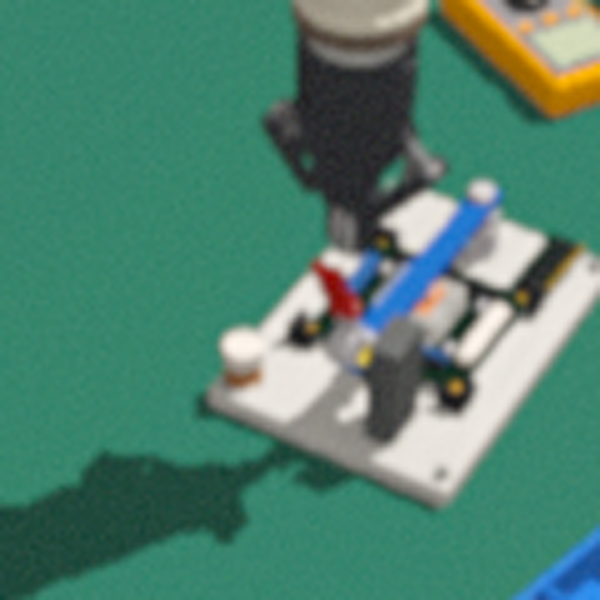

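>>> step_arm(turn=[[0,0,0],[0,0,0],[0,0,0],[0,0,0],[0,0,0]], travel=[[-0.011,0.002,0.001],[-0.005,0,0.002],[-0.005,0,0.002],[-0.006,0,0.004],[-0.006,0,0.004]], grip=[0,0,0,0,0])

```text
clock: 12.32
eef_pos: [0.6227, -0.0137, 0.2301]
tcp_rot: [3.141, -0.0, 1.817]
wrist_force: [0.3, 1.1, 0.2]
opening: 0.001
```

```bash
python3 rel.py
python3 - <<'E'
from h import *
c=bot.camera("scene"); cv2.imwrite('pics/scene6.png',cv2.resize(c['pixels'][140:260,270:390],None,fx=5,fy=5,interpolation=2))
E
```

```text
fixture xy [-0.0003 -0.1382] z 0.2301 tip [ 0.6227 -0.0137  0.1571] yaw 1.8174923064591422
pivot in tool [2.332e-01 2.000e-04 1.601e-01] F [0.29244025 1.12373388 0.20841754] 12.325 q [ 0.13  0.5  -0.2   1.69  0.12  0.96  0.13]
```

View pics/scene6.png

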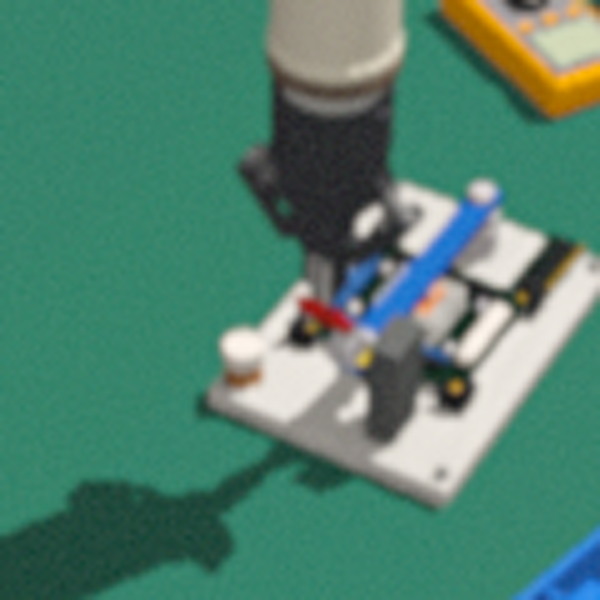

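The lever is following the fingertip at about 1 N. I'll continue the arc.

>>> step_arm(turn=[[0,0,0],[0,0,0],[0,0,0],[0,0,0],[0,0,0],[0,0,0],[0,0,0],[0,0,0]], travel=[[-0.0055,0,0.0045],[-0.0055,0,0.0045],[-0.0045,0,0.0055],[-0.0045,0,0.0055],[-0.0035,0,0.0065],[-0.0035,0,0.0065],[-0.0025,0,0.007],[-0.0025,0,0.007]], grip=[0,0,0,0,0,0,0,0])

```text
clock: 13.38
eef_pos: [0.6303, -0.0446, 0.1829]
tcp_rot: [-3.141, -0.0, 1.817]
wrist_force: [-1.2, 0.1, 1.6]
opening: 0.0
```

```bash
python3 rel.py
python3 - <<'E'
from h import *
c=bot.camera("scene"); cv2.imwrite('pics/scene7.png',cv2.resize(c['pixels'][140:260,270:390],None,fx=5,fy=5,interpolation=2))
c=bot.camera("side"); cv2.imwrite('pics/side7.png',cv2.resize(c['pixels'][120:240,250:370],None,fx=5,fy=5,interpolation=2))
E
```

```text
fixture xy [-0.0005 -0.17  ] z 0.1829 tip [ 0.6303 -0.0446  0.1099] yaw 1.8173684050988062
pivot in tool [0.265  0.0004 0.1129] F [-1.20516856  0.06550399  1.5923531 ] 13.375 q [ 0.16  0.58 -0.18  1.7   0.13  0.88  0.17]
```

View pics/scene7.png

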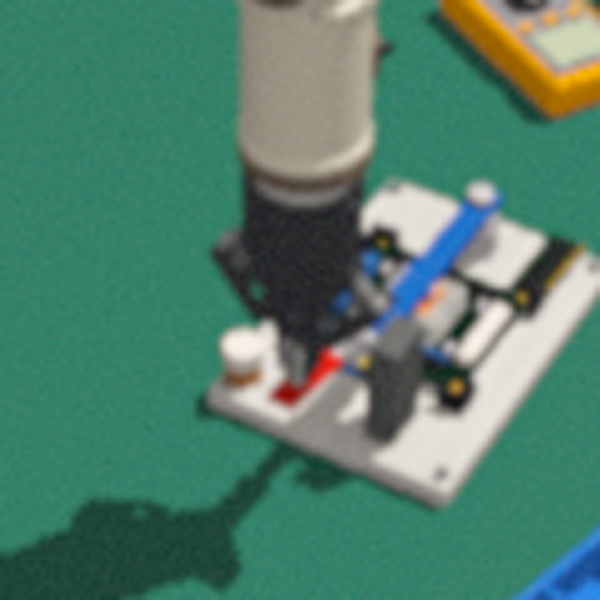

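View pics/side7.png

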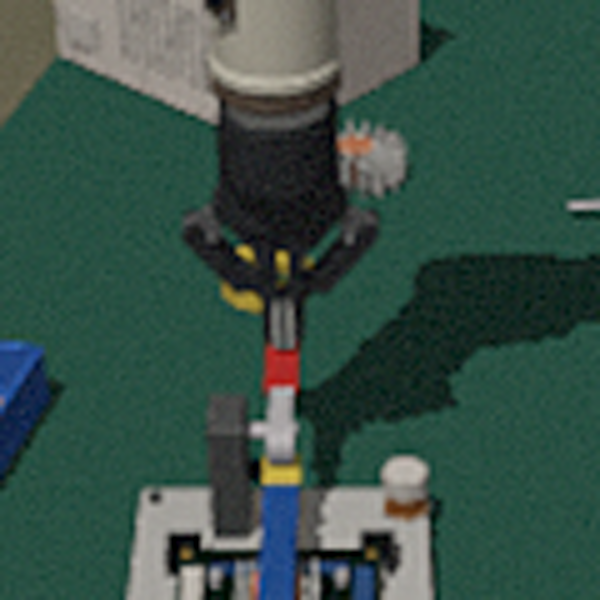

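>>> step_arm(turn=[[0,0,0],[0,0,0],[0,0,0]], travel=[[-0.001,0,0.005],[0,0,0.005],[0,0,0.003]], grip=[0,0,0])

```text
clock: 13.85
eef_pos: [0.6307, -0.0457, 0.1702]
tcp_rot: [3.141, 0.0, 1.817]
wrist_force: [0.6, -1.4, 1.5]
opening: 0.002
```

>>> step_arm(turn=[[0,0,0],[0,0,0],[0,0,0]], travel=[[0,0,0.002],[0,0,0.002],[0,0,0]], grip=[0,0,0])

```text
clock: 14.22
eef_pos: [0.6307, -0.0456, 0.1668]
tcp_rot: [3.141, 0.0, 1.817]
wrist_force: [-0.8, -1.9, 3.6]
opening: 0.001
```

>>> step_arm(turn=[[0,0,0],[0,0,0]], travel=[[0,0,0.002],[0,0,0]], grip=[0,0])

```text
clock: 14.48
eef_pos: [0.6308, -0.0456, 0.1665]
tcp_rot: [3.141, 0.001, 1.817]
wrist_force: [-4.8, -1.4, 14.5]
opening: 0.001
```

```bash
python3 rel.py
```

```text
fixture xy [-0.0002 -0.1711] z 0.1665 tip [ 0.6309 -0.0456  0.0935] yaw 1.8171630879585043
pivot in tool [ 0.2662 -0.      0.0963] F [-4.803855   -1.40379002 14.51345967] 14.475 q [ 0.16  0.6  -0.18  1.71  0.14  0.85  0.17]
```

>>> step_arm(turn=[[0,0,0],[0,0,0]], travel=[[0,0,0.0015],[0,0,0]], grip=[0,0])

```text
clock: 14.72
eef_pos: [0.6309, -0.0455, 0.1662]
tcp_rot: [3.141, 0.001, 1.817]
wrist_force: [-8.1, -1.6, 22.6]
opening: -0.001
```

>>> step_arm(turn=[[0,0,0],[0,0,0],[0,0,0],[0,0,0],[0,0,0],[0,0,0],[0,0,0]], travel=[[0,0,-0.005],[0,0,-0.02],[0,0,-0.05],[0,0,-0.05],[-0.03,0,-0.05],[-0.03,0,0],[0,0,0]], grip=[0,0,0,0,0,0,0])

```text
clock: 15.6
eef_pos: [0.6454, -0.1071, 0.3392]
tcp_rot: [3.14, 0.002, 1.813]
wrist_force: [-0.2, -0.2, -0.1]
opening: -0.001
```

```bash
python3 rel.py; python3 strap.py
python3 - <<'E'
from h import *
F=np.array([[.9697,.2445],[-.2445,.9697]])
def red(P,c,n):
    hsv=cv2.cvtColor(c["pixels"],cv2.COLOR_BGR2HSV); H,S,V=[hsv[...,i] for i in range(3)]
    q=P[((H<8)|(H>172))&(S>130)&(c["range_z"]>0)]; f=np.c_[(q[:,:2]-[.5892,.1204])@F.T,q[:,2]]
    f=f[(abs(f[:,0])<.03)&(f[:,1]<-.08)&(f[:,1]>-.22)&(f[:,2]>.08)]
    if len(f)>10:
        p=np.polyfit(f[:,1],f[:,2],1); print(n,len(f),f.mean(0).round(4),f.min(0).round(3),f.max(0).round(3),"slope",p[0])
for n in ("side","scene"):
    c=bot.camera(n); red(pts(c),c,n); cv2.imwrite(f'pics/{n}8.png',cv2.resize(c['pixels'][120:300,230:410],None,fx=3.3,fy=3.3,interpolation=2))
s=bot.read_state(); c=bot.camera("wrist"); red(wpts(c,s["eef_pos"],s["tcp_rot"]),c,"wrist"); cv2.imwrite("pics/wrist8.png",c["pixels"])
E
```

```text
fixture xy [-0.0011 -0.2343] z 0.3392 tip [ 0.6455 -0.1072  0.2662] yaw 1.8127459528583882
pivot in tool [ 0.3299 -0.0008  0.2685] F [-0.2272092  -0.23261983 -0.11672946] 15.6 q [ 0.25  0.45 -0.18  1.51  0.09  1.19  0.3 ]
[]
side 63 [ 0.001  -0.1604  0.0917] [-0.008 -0.193  0.085] [ 0.012 -0.128  0.096] slope 0.03225134463142464
scene 85 [ 0.0041 -0.1658  0.096 ] [-0.006 -0.197  0.089] [ 0.014 -0.13   0.105] slope 0.04953225652519194
wrist 1772 [ 0.0007 -0.1655  0.0937] [-0.01  -0.198  0.089] [ 0.011 -0.133  0.097] slope 0.03150751527311441Traceback (most recent call last):
  File "strap.py", line 13, in <module>
    w=L[:,2]-L[:,1]; g=L[abs(w-.022)<.003]; print(len(g))
      ~^^^^^
IndexError: too many indices for array: array is 1-dimensional, but 2 were indexed
```

View pics/wrist8.png

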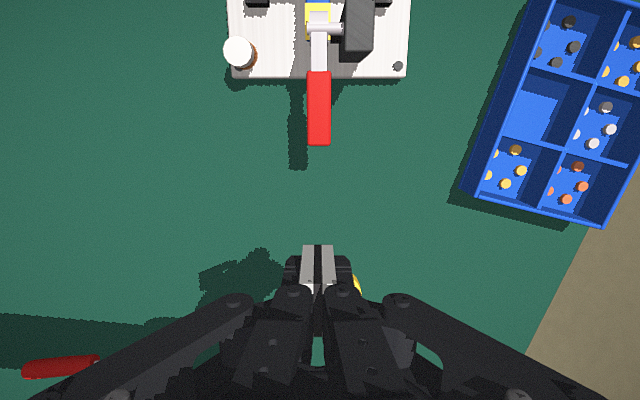

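View pics/side8.png

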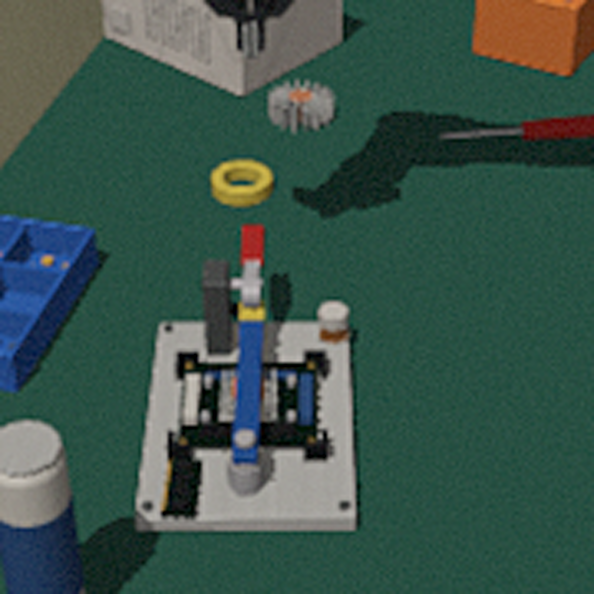

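View pics/scene8.png

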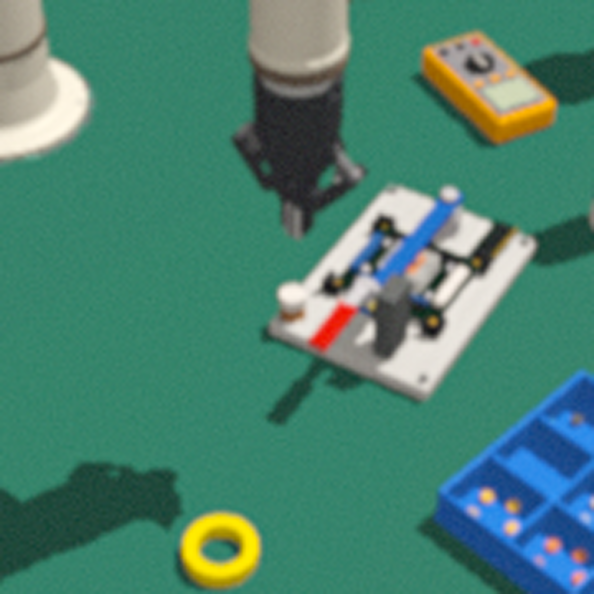

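The lever handle slopes 0.03 rad below level, which is q of about 1.25, its end of travel. The strap lies along the fixture's -y. Last check is strap sink and angle from the fixed cameras.

Run:
```python
from h import *
F=np.array([[.9697,.2445],[-.2445,.9697]])
for n,z in (("side",None),("scene",None)):
  for tag,c in (("before",dict(np.load(f"{n}1.npz"))),("now",bot.camera(n))):
    P=pts(c); hsv=cv2.cvtColor(c["pixels"],cv2.COLOR_BGR2HSV); H,S,V=[hsv[...,i] for i in range(3)]
    k=(H>100)&(H<125)&(S>120)&(c["range_z"]>0)&(abs(P[...,2]-.068)<.007); q=P[k]; f=np.c_[(q[:,:2]-[.5892,.1204])@F.T,q[:,2]]
    f=f[(abs(f[:,0])<.2)&(abs(f[:,1])<.12)]
    if tag=="now": f=f[abs(f[:,0])<.03]
    print(n,tag,len(f),"z",np.median(f[:,2]).round(4),"theta",np.polyfit(f[:,1],f[:,0],1).round(4) if tag=="now" else "")
```

```text
side before 386 z 0.0672 theta 
side now 257 z 0.0646 theta [-0.0103  0.0003]
scene before 185 z 0.0714 theta 
scene now 150 z 0.0694 theta [0.0365 0.0022]
```

The strap sank 2 to 3 mm and its angle is about 0. The hand is clear, so I'm handing in.

```bash
python3 -c "
from bench import bot
s=bot.read_state();print(s['clock'],s['wrist_force']);bot.close_job()"
```

```text
15.9 [-0.22823529 -0.22859671 -0.09076216]
the job is handed in; nothing more can be done
```

The board is clamped and the job was handed in at 15.9 s. I swung the blue strap to its stop with the outside of the shut fingers. I then pushed the red lever down along its arc with the fingertips and backed the hand off clear.

**Strap:** before clamping, the wrist camera put it at about 0.00 rad, and a final push raised the force to 5 N with no motion. After clamping it had sunk about 2 to 2.6 mm, against the 3 mm stated. The two fixed cameras gave -0.01 and +0.04 rad; the scene camera's +0.04 is the coarser reading.

**Lever:** the handle ended about 1.7° past level, which is its end of travel at about 1.25 rad. It held firm at 23 N.

**One snag:** with the strap nearly closed (0.075 rad), the back of the finger rested on its top at about 6 N. I raised the hand about 3 mm and finished the swing.

**Bystanders and board:** in the final pictures the jar, memory module, meter and the rest looked unmoved. I only looked at these and did not measure them. The fingertips stayed above 61 mm while over the board, whose highest part, the heat sink, is at 47 mm. The wrist force read about 0.3 N at the end.

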